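# Unlatch the magnifier arm and hold it up off its ball

## Robot

A 6-joint arm with a two-finger parallel gripper is mounted at the origin on the work surface. World frame = base frame: x ahead of the robot, y to its left, z up, the work surface at z = 0. Lengths are in m, angles in rad, forces in N, time in s.
With the tool pointing down it reaches from about 0.35 to 0.975 m from the base axis. Payload 4.9 kg.
Tool frame: the origin (TCP) lies at the very end of the fingers, on their centre line; the grasp point (between the pads) lies 19 mm behind it; x points along the fingers, z is the direction in which the jaws open and shut, and the axes are right-handed (so a half turn about x gives the same grasp; the last joint's range is limited). The gripper opens to 85 mm and grips with 20 to 120 N. Pads are 22 mm wide; open, the fingers measure 114 mm over their backs; the gripper's body (76 mm by 85 mm) begins 54 mm behind the grasp point. The pads swing forward as they close: fully open they stand 13 mm farther back than shut.
Start: joints at [-1.457, 0.053, 1.613, -0, 1.476, -0.119], TCP at [0.144, -0.608, 0.231] pointing down, gripper open.
Joint ranges: [-3.01, 3.01], [-1.01, 2.22], [0.06, 2.58], [-1.02, 4.17], [0.09, 2.62], [-3.14, 3.14]. Speed limits (rad/s): [2.57, 2.57, 3.14, 3.14, 3.14, 3.14].

## Interface

Orientations are given as a unit quaternion [w, x, y, z].
In Python, from plant import manip, vision, job gives the robot as it stands.
- The arm moves only by the tool servo_tool, never from a script. Its arguments are lists of equal length, an entry for each row: "twist": the turn, a rotation vector about the world's x, y, z in rad, a list of three; "xyz": the shift along the world's x, y, z in cm, a list of three; "fingers": the opening, from 0 (shut) to 1 (fully open). In form: {"twist": [[wx, wy, wz], ...], "xyz": [[x, y, z], ...], "fingers": [fingers, ...]}. A call has 1 to 8 rows; each row shifts and turns the commanded pose from where the row before left it; what a row does not reach is not made up. A row lasts 1/8 s, in which the tool goes at most 62.5 mm and 10.7 degrees, less where a joint would pass 70% of its speed; a pose out of reach is approached as far as the arm can. A call with a gripper value outside its range is refused whole. The fingers move at their own pace and stop on an object; the grip force is fixed at half the most. Time passes only in rows, so rows that do not move let the fingers close. It gives the time, the measured TCP pose, the force and the opening at its end, in the units of the state.
- manip.state(): the state, without advancing time (a new reading comes with each control period).
- vision.grab_frame(name): name is "scene" or "top"; returns the picture (400x640x3 uint8, red, green, blue); there is no depth.
- vision.get_calibration(name): a dict with "camera_matrix" (3x3 intrinsics, pixels), "k1" (the pictures are not rectified: a ray, as slopes to the right and down, at radius r is drawn at 1 + k1 r^2 times it, then the intrinsics apply), "origin" and "orientation" of the camera in the world. Camera axes: x right, y up, looking along -z (the intrinsics and any distortion apply to the point x, -y, -z); pixel columns grow to the right and rows downward; lengths in m; the calibration is good to about 2 mm. A picture is of the moment at which its call begins. get_calibration takes no time and is no camera call.
- job.job_done(): hands the job in, once; it reports no verdict.
Trained networks look in the newest picture that a camera, given by its name, has taken for a name from the list of things; names that differ only in an ending like _2 or _b are one class to them, and where a whole thing is asked for, a point or a joint stands for the part that bears it (a point fixed in the world has none). Each returns a list of dicts, best first, with "score" (0 to 1); they miss things now and then, are a little off and sometimes report something else, mostly with a low value. They report only what shows in the picture. A call takes as long as a camera call.
- vision.spot_in(camera, label): "extent" ([centre column, centre row, width, height] in pixels, round what is visible of it).
The state is a dict: "time": time; "joint_pos": joint angles; "joint_vel": joint speeds; "joint_efforts": joint torques, N m; "tool_pos": TCP position; "tool_rot": TCP orientation; "contact_force": force on the tool from outside, world axes, zero at the start; "ft_torque": the same for the moment, N m; "gripper_width": opening from 0.0 (shut) to 1.0 (fully open).
Only numpy, scipy, OpenCV 4.12 (cv2) and the standard library are available. Lean on these libraries where they do the work, as an engineer would, in place of code of your own. Each camera call takes 0.05 s, during which the arm holds its last target.

## Task

Take hold of the red latch knob on the magnifier's coupler, pull it sideways against its spring (to the side away from the coupler's closed wall) until the coupler is free, then raise the magnifier arm off its ball so that the dish underneath can be changed: the coupler must be held at least 80 mm above its seat on the ball. Finish still gripping the knob and holding the arm up and still: do not let the arm drop, and leave the dish on the light box and everything else on the bench where it stands.

Things in the scene. Friction and masses are not known exactly. Their poses are not given: they have to be found in the camera images.
- station: cream light box of the viewing station, fixed to the bench, 270 x 200 x 55 mm (x, y, z). Origin: centre of its underside. Its x axis points from the ball at the robot's end (x = -105 mm) to the hinge of the magnifier arm at the far end (x = +105 mm); its y axis is the direction in which the latch is pulled (left, seen from the robot when the yaw is 0).
- ball (a point): centre of the steel hitch ball, 27 mm across, 96 mm above the bench, on a neck fixed to the box; hidden under the coupler when the arm is down. The ball has a flat shoulder underneath, 12 mm in radius, behind which the latch bolt catches.
- hinge (a point): middle of the arm's hinge axis, 118 mm above the bench, between two cheeks at the far end of the box; the axis lies along the station's y axis
- magnifier (a joint): angle of the magnifier arm about its hinge, rad: 0 down with the coupler seated on the ball, positive raised, stop at 1.2. The arm (cream, a 120 mm lens ring in its middle, the coupler at its free end 210 mm from the hinge; about 0.5 kg in all) has no stay: it falls back when let go. While the latch is home it cannot rise more than about 0.01 rad.
- coupler (a point): middle of the coupler's socket at the free end of the arm; coincides with ball when the arm is down. The coupler is a dark steel housing, 44 x 44 mm, top 120 mm above the bench when down, with a closed wall on its -y side and the latch on its +y side.
- latch (a joint): travel of the spring latch along the station's +y axis, m: 0 home (locked), 0.014 against its stop. The ball is free from 0.009 on. The spring pulls it home with about 4 N at 0 and 9 N at the stop. The latch rides on the arm.
- knob: red latch knob on top of the coupler, the grip by which latch and arm are moved: an upright post 18 mm in diameter, 46 mm tall, with an 8 mm thick head 23 mm across on top; rigid with the latch plate, square to the arm, and it leans with the arm as the arm rises. Origin: foot of the post, on the latch plate (124.5 mm above the bench when the arm is down); z along the post; its y axis stays parallel to the station's. Nothing stands beside it within 60 mm above the plate.
- knob_grip (a point): grip point on the knob's axis, 30 mm above its foot (154.5 mm above the bench when the arm is down)
- stage_dish: open clear dish with amber filling, 90 mm across, 15 mm tall, loose on the lit stage of the box under the lens; leave it. Origin: centre of its underside.
- dish_stack: loose stack of dishes, 90 mm across, 60 mm tall; leave it. Origin: centre of its underside.
- marker: loose white marker with blue cap, 145 mm long (along its x), 15 mm thick, lying beside the station; leave it. Origin: on its underside.
- reagent: loose amber jar, 64 mm across, 130 mm tall; leave it. Origin: centre of its underside.
- wash_bottle: loose white bottle with red cap, 66 mm across, 160 mm tall; leave it. Origin: centre of its underside.
- tally: loose round steel hand counter, 48 mm across, 30 mm tall, beside the station; leave it. Origin: centre of its underside.
- timer: loose white lab timer, 60 x 60 x 20 mm; leave it. Origin: centre of its underside.

How it is judged:
By the outcome, as a careful person would: the job done as asked, in the order asked, and still so for the second after the job is handed in, while the arm keeps its last pose, push and grip.
It also fails if it takes over 32 s, if anything falls off the work surface, if the arm or the gripper's body presses on something with over 40 N, if the wrist force passes 120 N, or if a joint passes its speed limit or range.

## Working session

There is one attempt and no reset: what is moved stays moved. The work goes in short steps, Python scripts to look and compute and a tool call to move; the robot and the scene stay as the last step left them, time stands still between calls to the robot, and variables do not carry over. Pictures are saved under pics/ and viewed, and the job is handed in when it is done.

Besides the shell and the picture viewer there is one more tool, called after "Emit:" as name(argument=value, ...), one argument or row to a line, values as JSON. servo_tool: Moves the arm, as the interface text tells. Its arguments: {"type":"object","properties":{"twist":{"type":"array","items":{"type":"array","items":{"type":"number"}}},"xyz":{"type":"array","items":{"type":"array","items":{"type":"number"}}},"fingers":{"type":"array","items":{"type":"number"}}},"required":["twist","xyz","fingers"]}

```bash
ls; mkdir -p pics
cat > h.py <<'E'
import numpy as np, cv2
from scipy.spatial.transform import Rotation as R
from plant import manip, vision, job
def save(cam,name):
    im=vision.grab_frame(cam); cv2.imwrite('pics/'+name,cv2.cvtColor(im,cv2.COLOR_RGB2BGR)); return im
def cal(cam):
    c=vision.get_calibration(cam); K=np.array(c['camera_matrix']); q=c['orientation']
    Rm=R.from_quat([q[1],q[2],q[3],q[0]]).as_matrix(); return K,c['k1'],np.array(c['origin']),Rm
def proj(cam,P):
    K,k,o,Rm=cal(cam); p=(np.atleast_2d(P)-o)@Rm
    s=np.c_[p[:,0]/-p[:,2],-p[:,1]/-p[:,2]]; r2=(s**2).sum(1,keepdims=True); s=s*(1+k*r2)
    return s@K[:2,:2].T+K[:2,2]
def ray(cam,uv):
    K,k,o,Rm=cal(cam); d=np.linalg.solve(K,[uv[0],uv[1],1])[:2]; s=d.copy()
    for _ in range(30): s=d/(1+k*(s@s))
    v=Rm@np.array([s[0],-s[1],-1]); return o,v/np.linalg.norm(v)
def onz(cam,uv,z):
    o,v=ray(cam,uv); return o+v*(z-o[2])/v[2]
def tri(a,b):
    A=np.zeros((3,3));B=np.zeros(3)
    for o,v in (a,b):
        M=np.eye(3)-np.outer(v,v);A+=M;B+=M@o
    p=np.linalg.solve(A,B); return p,[np.linalg.norm((np.eye(3)-np.outer(v,v))@(p-o)) for o,v in (a,b)]
E
python3 - <<'E'
from h import *
np.set_printoptions(precision=4,suppress=True)
for c in('scene','top'):
    save(c,c+'0.png'); K,k,o,Rm=cal(c); print(c,K[0,0],k,o,-Rm[:,2])
    for l in('knob','station','coupler'):
        print(l,[(np.round(d['extent'],1).tolist(),round(d['score'],2)) for d in vision.spot_in(c,l)][:3])
print(manip.state())
E
```

```text
pics
scene 466.56457230499234 -0.11101130739385176 [ 0.9784 -0.6974  0.9657] [-0.3556  0.5933 -0.7222]
knob [([304.5, 180.0, 8.4, 24.4], 0.64)]
station [([340.5, 226.7, 129.3, 120.3], 0.8)]
coupler [([339.2, 199.4, 86.0, 65.8], 0.98), ([358.7, 112.0, 26.2, 50.1], 0.26)]
top 477.9112467072354 0.019290816492740573 [ 0.4355 -0.0187  1.3475] [ 0.095   0.014  -0.9954]
knob [([324.0, 215.8, 4.3, 5.9], 0.55)]
station [([329.6, 180.6, 73.9, 99.8], 0.94)]
coupler [([328.0, 182.9, 42.3, 91.9], 0.7)]
{'time': 0.4, 'joint_pos': array([-1.457 ,  0.0528,  1.6131, -0.    ,  1.476 , -0.119 ]), 'joint_vel': array([ 0.0008,  0.0009, -0.0008,  0.0003,  0.0016, -0.0007]), 'joint_efforts': array([  0.0009, -39.3049, -36.9809,  -0.0001,   0.0024,   0.    ]), 'tool_pos': array([ 0.1442, -0.6081,  0.2312]), 'tool_rot': array([ 0.5546,  0.4386,  0.5548, -0.4385]), 'contact_force': array([ 0.0582,  0.1465, -0.2096]), 'ft_torque': array([-0.0106,  0.0212, -0.0124]), 'gripper_width': 0.9970015904894319}
```

View pics/scene0.png

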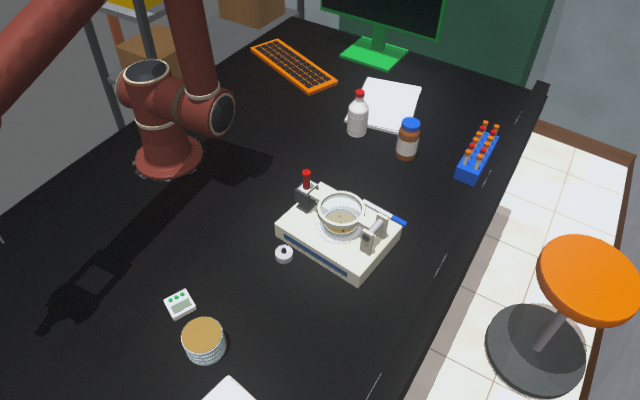

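View pics/top0.png

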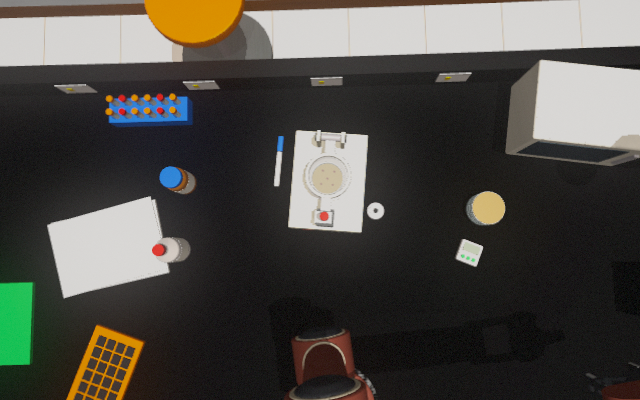

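Run:
```python
import cv2
a=cv2.imread('pics/scene0.png')[90:310,250:430]; cv2.imwrite('pics/s0c.png',cv2.resize(a,None,fx=2.7,fy=2.7,interpolation=3))
a=cv2.imread('pics/top0.png')[110:250,250:410]; cv2.imwrite('pics/t0c.png',cv2.resize(a,None,fx=4,fy=4,interpolation=3))
```

```text
(no output)
```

View pics/s0c.png

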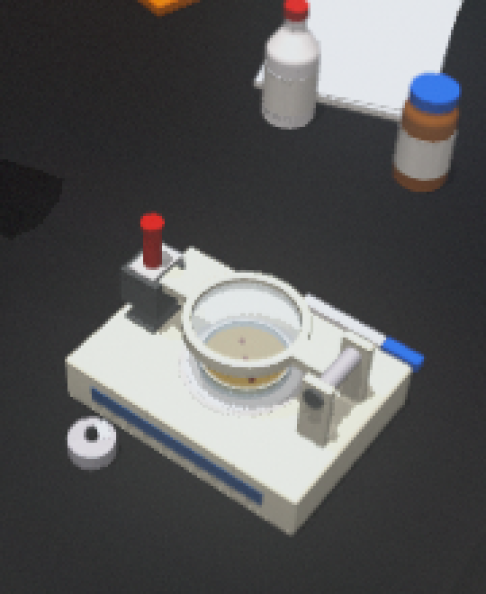

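View pics/t0c.png

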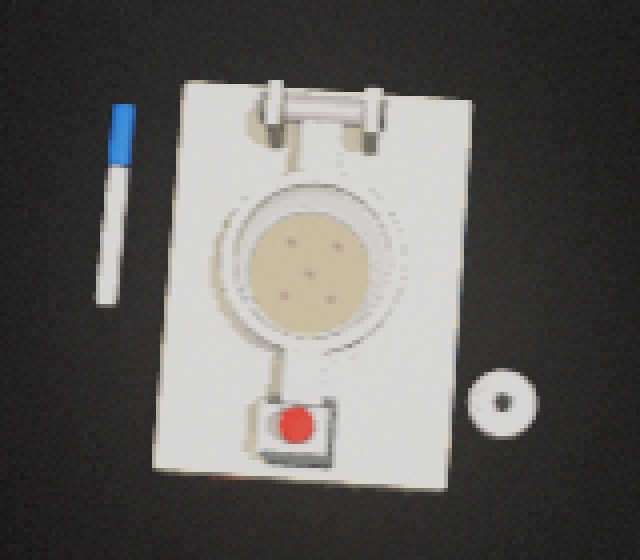

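The top view shows the station with its ball end nearest the robot (knob at about (324,216)) and the hinge at about (330,137). The marker is on the left and the tally at (375,211). Next I'll measure the pose.

Run:
```python
from h import *
np.set_printoptions(precision=4,suppress=True)
t=cv2.imread('pics/top0.png'); s=cv2.imread('pics/scene0.png')
for c,im,box in(('top',t,(290,125,370,235)),('scene',s,(290,160,320,200))):
    x0,y0,x1,y1=box; a=im[y0:y1,x0:x1].astype(int)
    m=(a[...,2]>110)&(a[...,1]<90)&(a[...,0]<90); v,u=np.nonzero(m); print(c,'red',u.mean()+x0,v.mean()+y0,u.min()+x0,u.max()+x0,v.min()+y0,v.max()+y0,m.sum())
    if c=='top': rt=(u.mean()+x0,v.mean()+y0)
# station corners (manual from crop) at z=.055
C=np.array([[185,81],[472,100],[447,490],[153,470]])/4+[250,110]-0.4
W=np.array([onz('top',c,.055)for c in C]); print(W)
# refine with threshold
g=cv2.cvtColor(t,cv2.COLOR_BGR2GRAY)[120:245,283:375]
m=(g>125).astype(np.uint8)*255
m=cv2.morphologyEx(m,cv2.MORPH_OPEN,np.ones((7,7)))
cs,_=cv2.findContours(m,cv2.RETR_EXTERNAL,cv2.CHAIN_APPROX_NONE); k=max(cs,key=cv2.contourArea)[:,0]+[283,120]
P=np.array([onz('top',p.astype(float),.055)[:2] for p in k],np.float32)*1000
r=cv2.minAreaRect(P); print(r)
print('top red at z',[(z,onz('top',rt,z)) for z in(.1705,.1785)])
cen=W.mean(0); ex=W[:2].mean(0)-W[2:].mean(0); print(cen,np.arctan2(ex[1],ex[0]),np.linalg.norm(ex),np.linalg.norm(W[0]-W[1]),np.linalg.norm(W[2]-W[3]))
d=vision.spot_in('scene','knob'); dt=vision.spot_in('top','knob')
for sc in([305,174.5],):
    print('tri head',tri(ray('top',rt),ray('scene',sc)))
for yaw in(np.arctan2(ex[1],ex[0]),):
    cy=np.array([np.cos(yaw),np.sin(yaw)])
    b=cen[:2]-.105*cy; print('ball',b)
    for z in(.1245,.1705,.1785): print(z,proj('top',[*b,z]),proj('scene',[*b,z]))
```

```text
top red 323.34615384615387 215.96153846153845 307 327 212 229 52
scene red 305.43 177.26 302 310 169 188 100
[[ 0.7572  0.0888  0.055 ]
 [ 0.7384 -0.1083  0.055 ]
 [ 0.4714 -0.0831  0.055 ]
 [ 0.4898  0.1152  0.055 ]]
((614.9534301757812, 3.4154052734375), (200.48805236816406, 269.4402770996094), 84.41944122314453)
top red at z [(0.1705, array([0.5102, 0.0151, 0.1705])), (0.1785, array([0.5097, 0.0149, 0.1785]))]
[0.6142 0.0032 0.055 ] -0.09636129918493229 0.2684456240355637 0.19803676825198355 0.19909923445177402
tri head (array([0.5085, 0.0137, 0.1657]), [np.float64(0.002562575056201879), np.float64(0.002562575056201882)])
ball [0.5097 0.0133]
0.1245 [[324.619  217.2738]] [[306.4284 186.3854]]
0.1705 [[324.1052 216.1562]] [[306.3144 173.2585]]
0.1785 [[324.0118 215.9529]] [[306.2941 170.8999]]
```

Everything agrees: box fit 269 x 200 mm, yaw about -0.097 rad, ball and knob at (0.510, 0.0135), and the knob projects onto the red pixels in both cameras. Next I'll work out the turn and shift.

```bash
cat >> h.py <<'E'
YAW=-0.097; SX=np.array([np.cos(YAW),np.sin(YAW),0]); SY=np.array([-np.sin(YAW),np.cos(YAW),0]); BALL=np.array([.510,.0135,.096])
HINGE=BALL+.210*SX+[0,0,.022]
def rot(q): return R.from_quat([q[1],q[2],q[3],q[0]])
def goalR(th=0,s=1):
    M=np.c_[[0,0,-1],np.cross(s*SY,[0,0,-1]),s*SY]; return R.from_rotvec(th*SY)*R.from_matrix(M)
E
python3 - <<'E'
from h import *
np.set_printoptions(precision=4,suppress=True)
s=manip.state(); q=rot(s['tool_rot']); print(q.as_matrix())
for sg in(1,-1): print(sg,(goalR(0,sg)*q.inv()).as_rotvec())
print((np.array([.510,.0135,.21])-s['tool_pos'])*100)
E
```

```text
[[ 0.      0.973   0.2307]
 [ 0.0001  0.2307 -0.973 ]
 [-1.      0.     -0.0001]]
1 [-0.     -0.0002  2.8118]
-1 [-0.0001  0.     -0.3298]
[36.58   62.1586 -2.1239]
```

Emit:
servo_tool(
  twist=[
    [0,0,-0.02],
    [0,0,-0.02],
    [0,0,-0.02],
    [0,0,-0.02],
    [0,0,-0.02],
    [0,0,-0.02],
    [0,0,-0.02],
    [0,0,-0.02],
  ],
  xyz=[
    [2.3,3.9,0],
    [2.3,3.9,0],
    [2.3,3.9,0],
    [2.3,3.9,0],
    [2.3,3.9,0],
    [2.3,3.9,0],
    [2.3,3.9,0],
    [2.3,3.9,0],
  ],
  fingers=[1,1,1,1,1,1,1,1],
)

```text
time: 1.5
tool_pos: [0.3288, -0.2949, 0.2316]
tool_rot: [0.518, 0.482, 0.517, -0.482]
contact_force: [0.9, 0.3, 0.3]
gripper_width: 1.002
```

Emit:
servo_tool(
  twist=[
    [0,0,-0.02],
    [0,0,-0.02],
    [0,0,-0.02],
    [0,0,-0.02],
    [0,0,-0.02],
    [0,0,-0.02],
    [0,0,-0.02],
    [0,0,-0.02],
  ],
  xyz=[
    [2.3,3.9,0],
    [2.3,3.9,0],
    [2.3,3.9,0],
    [2.3,3.9,0],
    [2.3,3.9,0],
    [2.3,3.9,0],
    [2.0,3.0,0],
    [1.0,2.0,0],
  ],
  fingers=[1,1,1,1,1,1,1,1],
)

```text
time: 2.5
tool_pos: [0.4969, -0.0106, 0.2314]
tool_rot: [0.478, 0.521, 0.478, -0.521]
contact_force: [-0.1, -1.0, -0.4]
gripper_width: 0.999
```

```bash
cat > chk.py <<'E'
from h import *
import sys
np.set_printoptions(precision=4,suppress=True)
th=float(sys.argv[1]) if len(sys.argv)>1 else 0
s=manip.state(); q=rot(s['tool_rot'])
print('t',s['time'],'pos',s['tool_pos'],'F',s['contact_force'],'T',s['ft_torque'],'w',s['gripper_width']); print('j',s['joint_pos'])
print('turn to go',(goalR(th,-1)*q.inv()).as_rotvec())
print('cm to grasp',(np.array([.510,.0135,.1355])-s['tool_pos'])*100)
if len(sys.argv)>2:
    for c in('scene','top'):
        im=save(c,c+sys.argv[2]+'.png')
        x0,y0,x1,y1=(240,100,440,290) if c=='scene' else (250,110,400,250)
        cv2.imwrite('pics/'+c+sys.argv[2]+'c.png',cv2.resize(im[y0:y1,x0:x1,::-1],None,fx=3,fy=3,interpolation=3))
E
python3 chk.py 0 1
```

```text
t 2.5 pos [ 0.4969 -0.0106  0.2314] F [-0.0721 -1.0034 -0.3727] T [ 0.0203 -0.0071 -0.0091] w 0.9990749170411377
j [-0.1712 -0.2614  1.9036  0.0001  1.4991  1.4858]
turn to go [-0.0001  0.0003 -0.0108]
cm to grasp [ 1.3146  2.4069 -9.5926]
```

Emit:
servo_tool(
  twist=[
    [0,0,-0.01],
    [0,0,0],
    [0,0,0],
  ],
  xyz=[
    [1.3,2.4,0],
    [0,0,0],
    [0,0,0],
  ],
  fingers=[1,1,1],
)

```text
time: 2.98
tool_pos: [0.5088, 0.0111, 0.2313]
tool_rot: [-0.475, -0.524, -0.475, 0.524]
contact_force: [0.0, -0.1, -0.5]
gripper_width: 0.998
```

```bash
python3 chk.py 0 2
```

```text
t 2.975 pos [0.5088 0.0111 0.2313] F [ 0.0144 -0.1447 -0.4933] T [-0.0202  0.0413  0.0377] w 0.9984546525337498
j [-0.1242 -0.2298  1.8777 -0.0006  1.4939  1.5441]
turn to go [ 0.0006 -0.0002  0.0005]
cm to grasp [ 0.1169  0.2413 -9.5804]
```

View pics/scene2c.png

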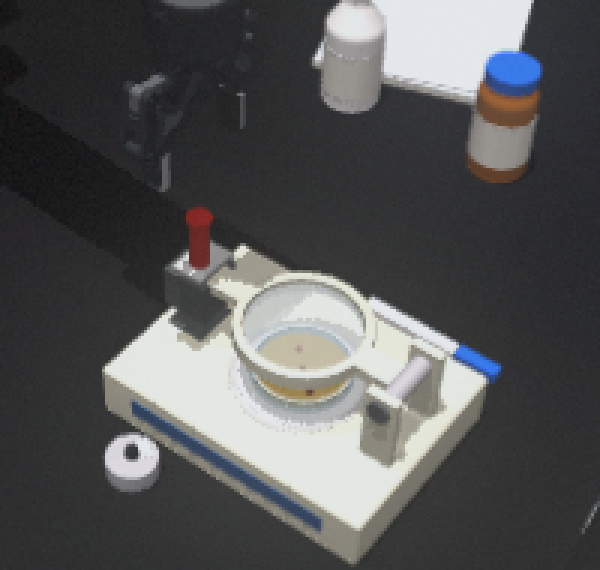

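View pics/top2c.png

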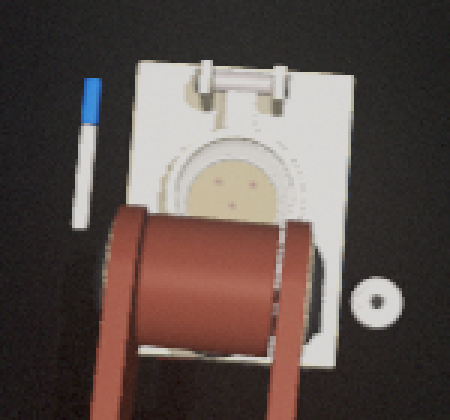

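The scene view shows the fingers open on either side of the red knob (crop (199,215)), jaws along the station's y. Next: correct by 2 mm and descend.

Emit:
servo_tool(
  twist=[
    [0,0,0],
    [0,0,0],
    [0,0,0],
    [0,0,0],
    [0,0,0],
    [0,0,0],
    [0,0,0],
  ],
  xyz=[
    [0.1,0.25,0],
    [0,0,-2.5],
    [0,0,-2.5],
    [0,0,-2.5],
    [0,0,-1.5],
    [0,0,-0.5],
    [0,0,0],
  ],
  fingers=[1,1,1,1,1,1,1],
)

```text
time: 3.95
tool_pos: [0.5105, 0.0143, 0.1367]
tool_rot: [0.475, 0.524, 0.475, -0.524]
contact_force: [-0.2, -0.4, -0.9]
gripper_width: 1.0
```

```bash
python3 chk.py 0 3
```

```text
t 3.95 pos [0.5105 0.0143 0.1367] F [-0.2335 -0.3711 -0.9206] T [ 0.0271 -0.0192  0.0297] w 1.000125527297128
j [-0.1178 -0.1463  1.9671  0.      1.3202  1.5503]
turn to go [0.0001 0.0005 0.0003]
cm to grasp [-0.0474 -0.0812 -0.122 ]
```

View pics/scene3c.png

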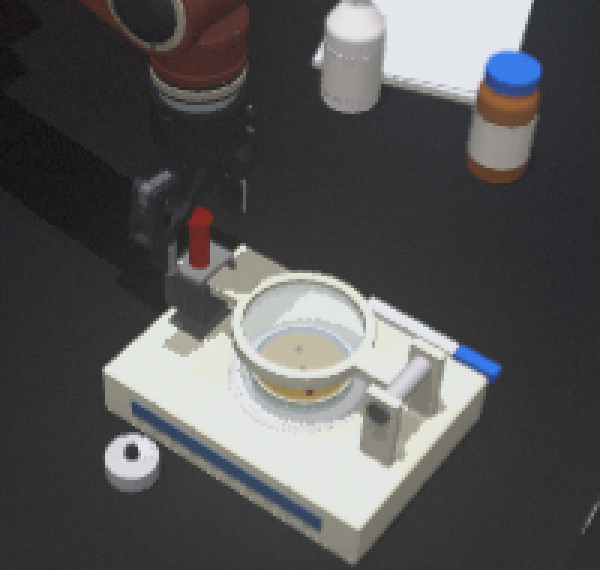

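Run:
```python
from h import *
p=np.array([.5105,.0143,.15])
for d in(-.05,0,.05): print(d,(proj('scene',p+d*SY)[0]-[240,100])*3)
im=cv2.imread('pics/scene3.png')[140:210,270:340]; cv2.imwrite('pics/s3z.png',cv2.resize(im,None,fx=8,fy=8,interpolation=3))
```

```text
-0.05 [162.62766863 270.27996492]
0 [200.56869344 237.23397486]
0.05 [236.76726335 205.7314023 ]
```

View pics/s3z.png

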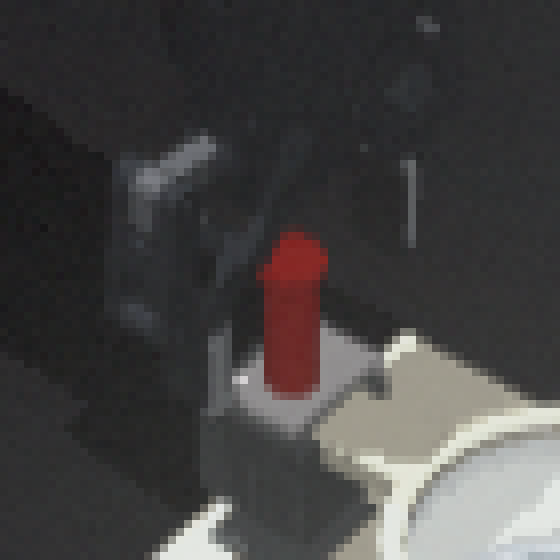

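The knob stands between the two fingers, as projected. Next I close the gripper.

Emit:
servo_tool(
  twist=[
    [0,0,0],
    [0,0,0],
    [0,0,0],
    [0,0,0],
    [0,0,0],
    [0,0,0],
    [0,0,0],
    [0,0,0],
  ],
  xyz=[
    [-0.05,-0.08,0],
    [0,0,0],
    [0,0,0],
    [0,0,0],
    [0,0,0],
    [0,0,0],
    [0,0,0],
    [0,0,0],
  ],
  fingers=[0,0,0,0,0,0,0,0],
)

```text
time: 5.05
tool_pos: [0.5098, 0.0134, 0.1366]
tool_rot: [-0.475, -0.524, -0.475, 0.524]
contact_force: [-1.9, -1.9, 4.5]
gripper_width: 0.229
```

```bash
python3 chk.py 0 4
```

```text
t 5.05 pos [0.5098 0.0134 0.1366] F [-1.9064 -1.8847  4.4647] T [-0.2791  0.317   0.0324] w 0.22904770127885551
j [-0.1195 -0.1477  1.9687 -0.0003  1.3205  1.5486]
turn to go [0.0003 0.0001 0.0002]
cm to grasp [ 0.0248  0.0087 -0.1056]
```

View pics/scene4c.png

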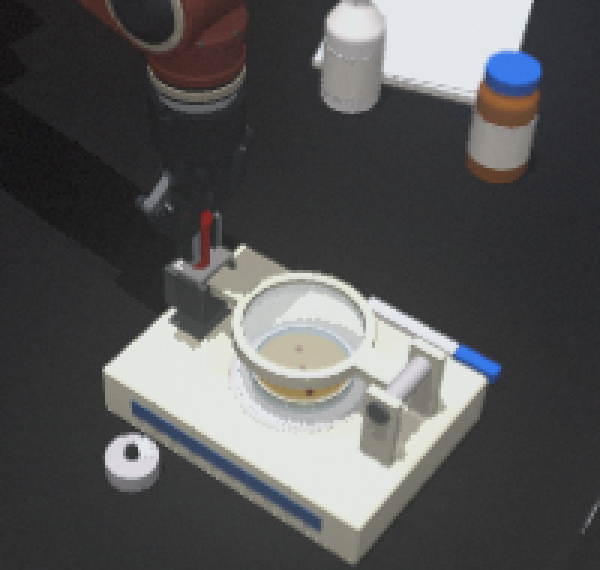

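Gripped: opening 0.229, about 19.5 mm against the 18 mm post. Next I pull sideways in small steps.

Emit:
servo_tool(
  twist=[
    [0,0,0],
    [0,0,0],
    [0,0,0],
    [0,0,0],
  ],
  xyz=[
    [0.02,0.2,0],
    [0.02,0.2,0],
    [0.02,0.2,0],
    [0,0,0],
  ],
  fingers=[0,0,0,0],
)

```text
time: 5.65
tool_pos: [0.5103, 0.0188, 0.1365]
tool_rot: [-0.476, -0.523, -0.475, 0.524]
contact_force: [-2.1, -6.4, 3.5]
gripper_width: 0.227
```

Emit:
servo_tool(
  twist=[
    [0,0,0],
    [0,0,0],
    [0,0,0],
    [0,0,0],
  ],
  xyz=[
    [0.02,0.2,0],
    [0.02,0.2,0],
    [0.02,0.15,0],
    [0,0,0],
  ],
  fingers=[0,0,0,0],
)

```text
time: 6.15
tool_pos: [0.5108, 0.0238, 0.1365]
tool_rot: [-0.476, -0.523, -0.474, 0.525]
contact_force: [-2.5, -7.2, 3.8]
gripper_width: 0.229
```

```bash
python3 chk.py 0 5
```

```text
t 6.15 pos [0.5108 0.0238 0.1365] F [-2.5406 -7.1506  3.8496] T [-0.9259  0.4413  0.0283] w 0.2289940842105022
j [-0.0973 -0.1435  1.965  -0.0032  1.3203  1.5717]
turn to go [ 0.0031 -0.0005  0.0004]
cm to grasp [-0.0777 -1.0318 -0.0991]
```

View pics/scene5c.png

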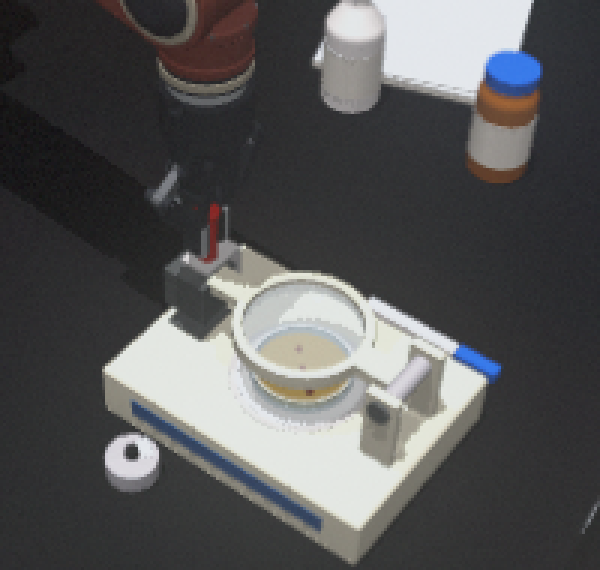

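Emit:
servo_tool(
  twist=[
    [0,0,0],
    [0,0,0],
    [0,0,0],
  ],
  xyz=[
    [0.01,0.15,0],
    [0,0,0],
    [0,0,0],
  ],
  fingers=[0,0,0],
)

```text
time: 6.62
tool_pos: [0.5109, 0.0251, 0.1365]
tool_rot: [-0.476, -0.523, -0.474, 0.525]
contact_force: [-3.3, -7.5, 3.4]
gripper_width: 0.229
```

```bash
python3 chk.py 0
python3 - <<'E'
from h import *
np.set_printoptions(precision=3,suppress=True)
p=manip.state()['tool_pos']; prev=p
for i in range(1,13):
    th=.04*i; n=HINGE+R.from_rotvec(th*SY).apply(p-HINGE); print(i,th,(n-prev)*100); prev=n
E
```

```text
t 6.625 pos [0.5109 0.0251 0.1365] F [-3.2589 -7.4899  3.4295] T [-1.0654  0.4297 -0.0084] w 0.22914615227148666
j [-0.0946 -0.143   1.9646 -0.0035  1.3201  1.5746]
turn to go [ 0.0033 -0.0004  0.0005]
cm to grasp [-0.0934 -1.1633 -0.101 ]
1 0.04 [ 0.09  -0.009  0.839]
2 0.08 [ 0.124 -0.012  0.835]
3 0.12 [ 0.157 -0.015  0.829]
4 0.16 [ 0.19  -0.018  0.822]
5 0.2 [ 0.222 -0.022  0.814]
6 0.24 [ 0.255 -0.025  0.804]
7 0.28 [ 0.286 -0.028  0.793]
8 0.32 [ 0.318 -0.031  0.781]
9 0.36 [ 0.349 -0.034  0.768]
10 0.4 [ 0.379 -0.037  0.753]
11 0.44 [ 0.408 -0.04   0.737]
12 0.48 [ 0.438 -0.043  0.72 ]
```

Travel is about 11.7 mm, and the force follows the spring with no stop hit. Next: the first bit of lift, then check for lock.

Emit:
servo_tool(
  twist=[
    [0.002,0.02,0],
    [0.002,0.02,0],
    [0.002,0.02,0],
    [0,0,0],
  ],
  xyz=[
    [0.04,0,0.42],
    [0.05,0,0.42],
    [0.06,0,0.42],
    [0,0,0],
  ],
  fingers=[0,0,0,0],
)

```text
time: 7.12
tool_pos: [0.5116, 0.0251, 0.1472]
tool_rot: [-0.459, -0.508, -0.49, 0.539]
contact_force: [-1.2, -8.1, -3.4]
gripper_width: 0.231
```

```bash
python3 chk.py 0.06 6
python3 - <<'E'
from h import *
p=manip.state()['tool_pos']; r=p-HINGE; a=np.arctan2(r[2],-(r@SX)); print('theta est',a-np.arctan2(.0185,.209), 'y stn',r@SY)
E
```

```text
t 7.125 pos [0.5116 0.0251 0.1472] F [-1.1758 -8.0524 -3.3767] T [-1.057   0.0777  0.0594] w 0.23083152209377217
j [-0.0946 -0.1081  1.9151 -0.0032  1.3978  1.5746]
turn to go [ 0.003  -0.0035  0.0006]
cm to grasp [-0.16   -1.1584 -1.1708]
theta est 0.0488330490106334 y stn 0.011683423425285756
```

View pics/scene6c.png

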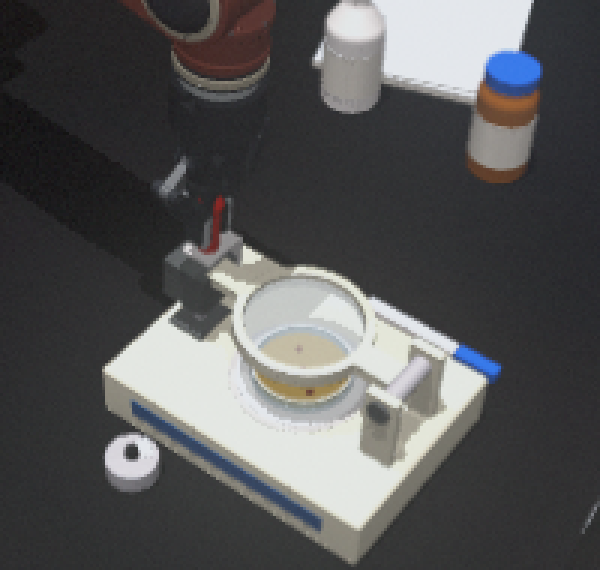

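The coupler has come clear of its base (dark gap at crop (200,310)) and the vertical load is small, so the latch is free. Next I continue along the arc.

Emit:
servo_tool(
  twist=[
    [0.003,0.03,0],
    [0.003,0.03,0],
    [0.003,0.03,0],
    [0.003,0.03,0],
    [0.003,0.03,0],
    [0.003,0.03,0],
    [0,0,0],
  ],
  xyz=[
    [0.1,-0.01,0.62],
    [0.12,-0.01,0.62],
    [0.14,-0.01,0.62],
    [0.15,-0.01,0.61],
    [0.17,-0.02,0.61],
    [0.19,-0.02,0.6],
    [0,0,0],
  ],
  fingers=[0,0,0,0,0,0,0],
)

```text
time: 8.1
tool_pos: [0.52, 0.0242, 0.1842]
tool_rot: [-0.408, -0.461, -0.535, 0.579]
contact_force: [-4.3, -8.8, -1.1]
gripper_width: 0.227
```

```bash
cat > est.py <<'E'
from h import *
p=manip.state()['tool_pos']; r=p-HINGE; a=np.arctan2(r[2],-(r@SX)); print('theta est',a-np.arctan2(.0185,.209), 'y stn',r@SY,'radius',np.hypot(r[2],r@SX))
q=rot(manip.state()['tool_rot']); print('tilt',(q*goalR(0,-1).inv()).as_rotvec()@SY)
E
python3 chk.py 0.24;python3 est.py
```

```text
t 8.1 pos [0.52   0.0242 0.1842] F [-4.2983 -8.8473 -1.0769] T [-1.0386  0.4028  0.1764] w 0.2274552549643725
j [-0.0952  0.0059  1.7548 -0.0024  1.6266  1.574 ]
turn to go [ 0.0026 -0.006   0.0009]
cm to grasp [-1.0042 -1.0735 -4.8683]
theta est 0.22973649922332892 y stn 0.011656899771566441 radius 0.21165820646064984
tilt 0.24572517074926664
```

Emit:
servo_tool(
  twist=[
    [0.003,0.03,0],
    [0.003,0.03,0],
    [0.003,0.03,0],
    [0.003,0.03,0],
    [0.003,0.03,0],
    [0.003,0.03,0],
    [0,0,0],
  ],
  xyz=[
    [0.2,-0.02,0.6],
    [0.21,-0.02,0.6],
    [0.23,-0.02,0.59],
    [0.25,-0.02,0.58],
    [0.27,-0.03,0.57],
    [0.29,-0.03,0.56],
    [0,0,0],
  ],
  fingers=[0,0,0,0,0,0,0],
)

```text
time: 8.98
tool_pos: [0.535, 0.0228, 0.2192]
tool_rot: [-0.354, -0.411, -0.574, 0.613]
contact_force: [-3.5, -7.5, -1.2]
gripper_width: 0.227
```

```bash
python3 chk.py 0.42 7;python3 est.py
```

```text
t 8.975 pos [0.535  0.0228 0.2192] F [-3.5385 -7.5274 -1.1886] T [-1.0144  0.1193  0.4523] w 0.22663194468769104
j [-0.0957  0.135   1.5874 -0.0014  1.8449  1.5738]
turn to go [ 0.002  -0.0059  0.0012]
cm to grasp [-2.5037 -0.93   -8.3726]
theta est 0.40842995154958817 y stn 0.011723354962480285 radius 0.21183682300130074
tilt 0.42545387152541325
```

View pics/scene7c.png

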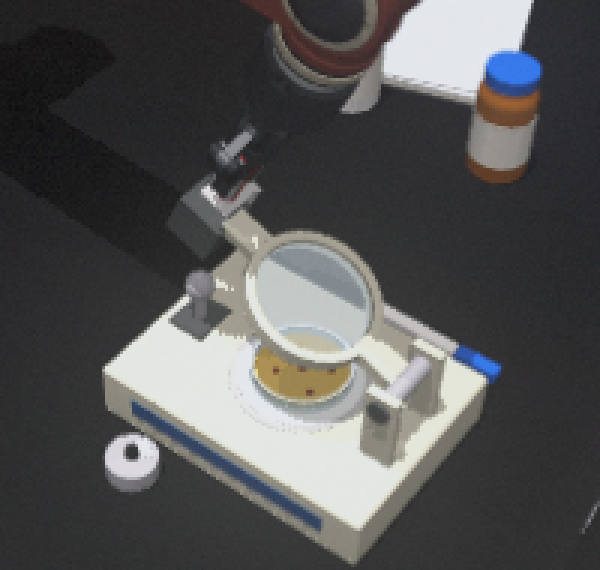

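The ball stands bare at crop (200,285), with the coupler well above it at (205,215). That is a rise of about 85 mm, so I'll add some margin.

Emit:
servo_tool(
  twist=[
    [0.0025,0.025,0],
    [0.0025,0.025,0],
    [0.0025,0.025,0],
    [0,0,0],
    [0,0,0],
    [0,0,0],
  ],
  xyz=[
    [0.25,-0.02,0.46],
    [0.26,-0.03,0.46],
    [0.28,-0.03,0.45],
    [0,0,0],
    [0,0,0],
    [0,0,0],
  ],
  fingers=[0,0,0,0,0,0],
)

```text
time: 9.82
tool_pos: [0.5428, 0.0221, 0.2326]
tool_rot: [-0.331, -0.39, -0.589, 0.626]
contact_force: [-2.7, -6.9, -2.1]
gripper_width: 0.229
```

```bash
python3 chk.py 0.49 8;python3 est.py
python3 - <<'E'
from h import *
np.set_printoptions(precision=4,suppress=True)
s=manip.state(); print('vel',s['joint_vel'])
for th in(.40,.44,.48,.52):
    f=lambda v:HINGE+R.from_rotvec(th*SY).apply(v-HINGE)
    # coupler top corners, -y side
    for a in ([-.022,-.022,.024],[-.022,.022,.024],[-.022,-.022,0.0]):
        print(th,a,[ (proj(c,f(BALL+a[0]*SX+a[1]*SY+[0,0,a[2]]))[0]-o)*3 for c,o in(('scene',np.array([240,100])),)])
E
```

```text
t 9.825 pos [0.5428 0.0221 0.2326] F [-2.6603 -6.8831 -2.1268] T [-0.993  -0.0386  0.6268] w 0.22924399348807947
j [-0.0959  0.1919  1.517  -0.0009  1.933   1.5737]
turn to go [ 0.0013 -0.0105  0.0014]
cm to grasp [-3.2774 -0.8577 -9.71  ]
theta est 0.4832003235688592 y stn 0.011744426891008776 radius 0.21186124357040712
tilt 0.5002206524480891
vel [-0.0006 -0.0013  0.0005 -0.0007 -0.0008 -0.0021]
0.4 [-0.022, -0.022, 0.024] [array([179.1723, 196.7477])]
0.4 [-0.022, 0.022, 0.024] [array([213.086 , 168.5093])]
0.4 [-0.022, -0.022, 0.0] [array([170.7441, 212.0875])]
0.44 [-0.022, -0.022, 0.024] [array([182.7501, 190.8987])]
0.44 [-0.022, 0.022, 0.024] [array([216.8141, 162.6023])]
0.44 [-0.022, -0.022, 0.0] [array([173.3575, 205.633 ])]
0.48 [-0.022, -0.022, 0.024] [array([186.7083, 185.2962])]
0.48 [-0.022, 0.022, 0.024] [array([220.9168, 156.9357])]
0.48 [-0.022, -0.022, 0.0] [array([176.346 , 199.3902])]
0.52 [-0.022, -0.022, 0.024] [array([191.0487, 179.9543])]
0.52 [-0.022, 0.022, 0.024] [array([225.3953, 151.5232])]
0.52 [-0.022, -0.022, 0.0] [array([179.7128, 193.3728])]
```

View pics/scene8c.png

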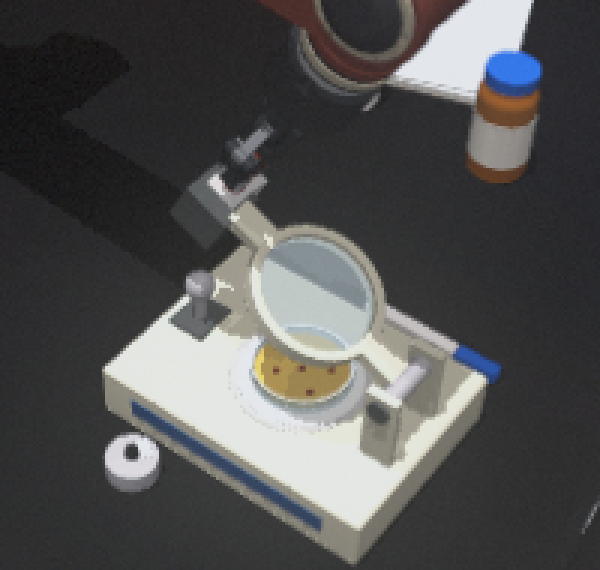

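View pics/top8.png

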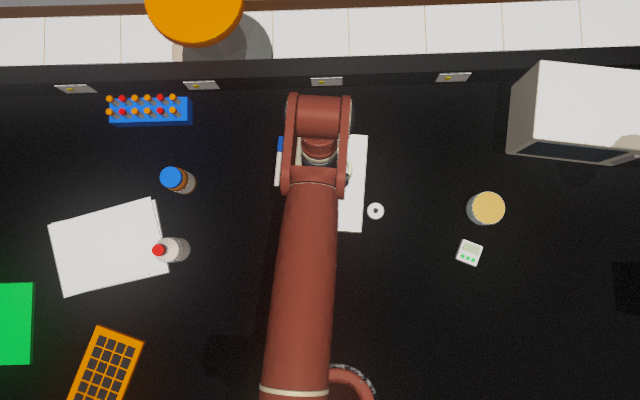

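The picture matches an arm angle of about 0.48 rad, which puts the coupler about 99 mm up. The grip is steady and the joints are at rest, so I hand in.

```bash
python3 -c "
from plant import job; print(job.job_done())"
```

```text
the job is handed in; nothing more can be done
None
```

I gripped the red knob, pulled the latch about 11.7 mm sideways and raised the magnifier arm along its arc. I handed the job in with the arm held up and still. It was handed in at about 10 s of the 32 s allowed; no verdict came back.

Last checks:
- **Height:** the arm angle is about 0.48 rad, so the coupler is about 99 mm above its seat by calculation (80 mm needed). In the scene picture the coupler sits where that angle puts it, and the ball stands bare.
- **Grip:** the opening stayed at about 0.23 from the grasp on. The joints read as at rest, within 0.002 rad/s.
- **Forces:** the force readings I took stayed under about 10 N.
- **Other things:** the dish, tally, stack, timer, jar and bottle look unmoved. The robot arm partly hides the marker in the top view, but the scene view shows it in place.

Two small disagreements:
- **Tilt:** the tool leans about 0.017 rad more than the arm angle worked out from its position.
- **Radius:** the tool's distance from the hinge came out about 2 mm larger than at the start. I put this down to error in my hinge estimate or a slight turn of the knob in the pads; nothing in the force readings suggested slipping.

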